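Clear the portable hob and set its dial

ROBOT

A 6-joint arm with a two-finger parallel gripper is mounted at the origin on the work surface. World frame = base frame: x ahead of the robot, y to its left, z up, the work surface at z = 0. Lengths are in mm, angles in rad, forces in N, time in s.
With the tool pointing down it reaches from about 275 to 875 mm from the base axis. Payload 12.5 kg.
Tool frame: the origin (TCP) lies on the centre line of the jaws, within the pads' length; the fingertips stand 22 mm ahead of it and the grasp point (between the pads) lies 3 mm ahead of it; z points along the fingers, y is the line along which they close (so a half turn about z gives the same grasp; the last joint's range is limited). The gripper opens to 85 mm and grips with 20 to 120 N. Pads are 22 mm wide; open, the fingers measure 114 mm over their backs; the gripper's body (76 mm by 85 mm) begins 54 mm behind the grasp point. The pads swing forward as they close: fully open they stand 13 mm farther back than shut.
Start: joints at [1.128, 0.351, 1.652, -0, 1.139, -0.085], TCP at [192.586, 515.165, 221.79] pointing down, gripper open.
Joint ranges: [-2.75, 2.75], [-0.79, 2.1], [0.01, 2.65], [-1.57, 4.71], [0.07, 3.14], [-2.87, 2.87]. Speed limits (rad/s): [2.22, 2.22, 2.79, 3.14, 3.14, 3.14].

INTERFACE

Orientations are given as [roll, pitch, yaw] about the fixed x, y, z axes, in that order (R = Rz(yaw) Ry(pitch) Rx(roll)).
In Python, from workcell import r gives the robot as it stands. The module is installed in compiled form; this text tells all that it offers.
- The arm moves only by the shell command python3 -m jog 'ROWS'. ROWS is JSON, one flat list of numbers, 5 for each row, row after row: the shift along the tool's x, y, z in mm, then the turn about the tool's z in degrees, then the finger opening in mm, from 0 to 85.4. A call has 1 to 10 rows; each row shifts and turns the commanded pose from where the row before left it, along the tool's axes as they then stand; what a row does not reach is not made up. A row lasts 1/10 s, in which the tool goes at most 50 mm and 8.59 degrees, less where a joint would pass 70% of its speed; a pose out of reach is approached as far as the arm can. A call with a gripper value outside its range is refused whole. The fingers move at their own pace and stop on an object; the grip force is fixed at half the most. Time passes only in rows, so rows that do not move let the fingers close. It gives the time, the measured TCP pose, the force, the opening and the grip force at its end, in the units of the state.
- r.get_state(): the state, without advancing time (a new reading comes with each control period).
- r.capture(name): name is "scene" or "top"; returns the picture (400x640x3 uint8, blue, green, red); there is no depth.
- r.camera_model(name): a dict with "vertical_fov" (degrees; the focal length in pixels is half the picture's height over the tangent of half this angle, whatever the lens; pixels are square), "cx", "cy" (the principal point, pixels), "world_to_cam" (4x4, takes a point from world to camera coordinates). Camera axes: x right, y up, looking along -z (the intrinsics and any distortion apply to the point x, -y, -z); pixel columns grow to the right and rows downward; lengths in mm; the calibration is good to about 2 mm. A picture is of the moment at which its call begins. camera_model takes no time and is no camera call.
- r.close_job(): hands the job in; it is judged then, once.
Trained networks look in the newest picture that a camera, given by its name, has taken for a name from the list of things; names that differ only in an ending like _2 or _b are one class to them, and where a whole thing is asked for, a point or a joint stands for the part that bears it (a point fixed in the world has none). Each returns a list of dicts, best first, with "p" (0 to 1); they miss things now and then, are a little off and sometimes report something else, mostly with a low value. They report only what shows in the picture. A call takes as long as a camera call.
- r.silhouettes(camera, name): "mask" (400x640 bool, what is visible of it) and "box" ([centre column, centre row, width, height] in pixels, round what is visible of it).
The state is a dict: "time": time; "q": joint angles; "dq": joint speeds; "effort": joint torques, N m; "position": TCP position; "ee_rot": TCP orientation; "ft_force": force on the tool from outside, world axes, zero at the start; "torque": the same for the moment, N m; "gripper_width": finger opening in mm; "gripper_force": force on a finger pad.
Only numpy, scipy, OpenCV 4.12 (cv2) and the standard library are available. Lean on these libraries where they do the work, as an engineer would, in place of code of your own. Each camera call takes 0.05 s, during which the arm holds its last target. There are 200 camera calls.

TASK

Get the portable hob ready for cooking: with the red scraper, sweep the three walnut shells off the black glass into the blue tray beside it, and stand the scraper back upright in the middle of its cork mat. Only then turn the dial on the hob's sloping control panel clockwise until its white pointer lines up with the red marker, and let go. Leave the pepper mill, nut bowl, honey jar and mug where they are.

Things in the scene. Friction and masses are not known exactly. Their poses are not given: they have to be found in the camera images.
- hob: Fixed hob, 320 (x) by 280 (y) by 62 mm. Origin: centre of its underside; x to its rear (roughly to the robot), z up. The level black glass is at z = 62, x -73 to +160, y -140 to +140. In front (x -160 to -73) a grey panel slopes down, away from the robot, 30 degrees from level, z = 62 down to 12; the dial's axis meets it at its middle, x = -117, y = 0, z = 37.
- dial (a joint): Dial angle, rad, 0 to 1.9, growing clockwise as seen facing the panel. Axis: the panel's normal, 30 degrees from vertical, leaning away from the robot (to the hob's -x). At 0 the pointer stands 0.8 rad counter-clockwise (to the hob's +y) of straight up the slope (the hob's +x); at 0.8 it points straight up the slope. Stays where left (friction about 0.06 N m).
- marker (a joint): Angle of the red marker about the dial's axis, same zero and sense as the dial: the dial is set when the two angles are equal. It is a flat clip on the panel, not to be moved.
- dial_grip (a point): Grip point on the dial's axis, 30 mm above the panel along its normal. Dial: aluminium disc, 72 mm across, 8 mm thick, with a black bar across it, 70 long, 18 wide, from 8 to 40 mm above the panel; a white line on one half of the bar is the pointer. Site z: the panel's outward normal; x: up the slope at dial 0, turning with the dial; the pointer is 0.8 rad counter-clockwise from x.
- pointer_tip (a point): Outer end of the dial's pointer, 40 mm from the axis, 4 mm above the panel.
- marker_tip (a point): Red marker clip (11 x 7 x 5 mm) at the dial's rim; this point is 40 mm from the axis, 4 mm above the panel.
- tray: Loose open blue tray, 260 (x) by 170 (y) mm, 40 mm high, walls and floor 4 to 5 mm, 0.6 kg, standing 7 mm beside the hob, on its left or its right, with the same yaw. Origin: centre of its underside.
- mat: Fixed cork mat, 200 (x) by 140 (y) mm, 5 mm thick, on the other side of the hob. Origin: centre of its underside.
- scraper: Scraper standing upright on the mat, about 0.2 kg: red foot (blade) 140 mm long (x) by 30 mm thick (y), 20 mm high, and on it a wooden grip 110 (x) by 22 (y) mm, from 20 to 85 mm above the underside. Origin: centre of its underside. Grip it from above across the 22 mm, about 60 mm above the underside.
- shell1: Walnut half shell, a brown dome 36 mm across, 17.5 mm high, about 12 g, lying on the hob's glass on its flat side. Origin: centre of the flat side.
- shell2: Walnut half shell, a brown dome 36 mm across, 17.5 mm high, about 12 g, lying on the hob's glass on its flat side. Origin: centre of the flat side.
- shell3: Walnut half shell, a brown dome 36 mm across, 17.5 mm high, about 12 g, lying on the hob's glass on its flat side. Origin: centre of the flat side.
- mill: Bystander: wooden pepper mill, 60 mm across, 140 mm high. Origin: centre of its underside.
- nut_bowl: Bystander: white bowl of walnuts, 150 mm across, about 70 mm high with the nuts. Origin: centre of its underside.
- jar: Bystander: closed amber honey jar with a red lid, 70 mm across, 120 mm high. Origin: centre of its underside.
- mug: Bystander: white mug, 80 mm across, 90 mm high, handle at its +y. Origin: centre of its underside.

How it is judged (in metres and radians):
On the way, in this order (a step that is already met when the one before it is completed fails the run):
1. all three shells lie in the tray (swept there with the scraper: it is off its mat meanwhile) (x of shell1 in the frame of tray between -0.13 and 0.13 m and y of shell1 in the frame of tray between -0.085 and 0.085 m and x of shell2 in the frame of tray between -0.13 and 0.13 m and y of shell2 in the frame of tray between -0.085 and 0.085 m and x of shell3 in the frame of tray between -0.13 and 0.13 m and y of shell3 in the frame of tray between -0.085 and 0.085 m and z of each of shell1, shell2, shell3 in the frame of tray below 0.04 m), for 0.2 s.
2. the scraper stands upright on the mat again, its centre within 40 mm of the mat's, released (horizontal distance between scraper and mat below 0.04 m and angle between scraper's own z axis and vertical below 0.1 rad and z of scraper in the frame of mat below 0.012 m and contact force between the fingers and scraper below 0.1 N and linear speed of scraper below 0.02 m/s), for 0.2 s.
3. the dial's pointer is at the red marker (distance between pointer_tip and marker_tip below 0.005 m), for 0.2 s.
At the end, for the whole second after the job is handed in: All three shells lie in the tray (below its rim) at rest; the scraper stands upright (within 0.1 rad) on the mat, its centre within 40 mm of the mat's centre, released and at rest; the dial's pointer tip is within 5 mm of the marker's point (about 7 degrees) and the dial is still (all of step 1 and all of step 2 and linear speed of each of shell1, shell2, shell3 below 0.03 m/s and distance between pointer_tip and marker_tip below 0.005 m and velocity of joint dial between -0.05 and 0.05 rad/s); the robot touches nothing.
It fails at once if the mill is moved more than 30 mm (distance of mill from where it was at the start of the episode above 0.03 m).
It fails at once if the nut bowl is moved more than 30 mm (distance of nut_bowl from where it was at the start of the episode above 0.03 m).
It fails at once if the jar is moved more than 30 mm (distance of jar from where it was at the start of the episode above 0.03 m).
It fails at once if the mug is moved more than 30 mm (distance of mug from where it was at the start of the episode above 0.03 m).
It also fails if it takes over 67 s, if anything falls off the work surface, if the arm or the gripper's body presses on something with over 40 N, if the wrist force passes 120 N, or if a joint passes its speed limit or range.

## Working session

There is one attempt and no reset: what is moved stays moved. The work goes in short steps, Python scripts to look and compute and a shell command to move; the robot and the scene stay as the last step left them, time stands still between calls to the robot, and variables do not carry over. Pictures are saved under pics/ and viewed, at most 10 in all, crops included, and the job is handed in when it is done.

```bash
mkdir -p pics; python3 - <<'E'
from workcell import r
import cv2,numpy as np
for c in("scene","top"):
    cv2.imwrite(f"pics/{c}0.png",r.capture(c))
    m=r.camera_model(c);print(c,m)
    for n in["hob","tray","mat","scraper","shell1","dial","marker","mill","nut_bowl","jar","mug"]:
        for d in r.silhouettes(c,n)[:4]:print(n,round(d["p"],2),np.round(d["box"]))
s=r.get_state();print(s["time"],s["position"],s["ee_rot"])
E
```

```text
scene {'vertical_fov': 55.258242526904866, 'cx': 317.6323446692696, 'cy': 198.98676478434209, 'world_to_cam': array([[ 5.37987174e-01,  8.42849234e-01, -1.32276266e-02,
        -2.92429128e+02],
       [-5.43262740e-01,  3.58675469e-01,  7.59089918e-01,
         2.03563919e+02],
       [ 6.44542781e-01, -4.01194563e-01,  6.50851386e-01,
        -1.52048544e+03],
       [ 0.00000000e+00,  0.00000000e+00,  0.00000000e+00,
         1.00000000e+00]])}
hob 0.57 [334. 218. 130. 102.]
tray 0.66 [391. 190.  86.  67.]
mat 0.59 [264. 248.  71.  59.]
mat 0.35 [356. 233.  26.  24.]
scraper 0.84 [263. 242.  38.  50.]
scraper 0.37 [354. 234.  24.  23.]
shell1 0.66 [320. 194.   8.   9.]
dial 0.88 [356. 231.  29.  26.]
marker 0.2 [301. 209.  10.   8.]
mill 0.97 [136. 313.  41.  48.]
nut_bowl 0.9 [127. 260.  58.  42.]
nut_bowl 0.22 [390. 190.  82.  65.]
jar 0.96 [458. 165.  26.  38.]
mug 0.85 [413. 149.  24.  31.]
mug 0.58 [392. 190.  80.  61.]
top {'vertical_fov': 49.9264602081477, 'cx': 320.2523116567599, 'cy': 201.54053356318954, 'world_to_cam': array([[ 1.35695940e-02, -9.99826453e-01,  1.27643854e-02,
        -2.95718135e+00],
       [ 9.81199565e-01,  1.57724505e-02,  1.92350317e-01,
        -5.29283184e+02],
       [-1.92518261e-01,  9.91429368e-03,  9.81243306e-01,
        -1.27400652e+03],
       [ 0.00000000e+00,  0.00000000e+00,  0.00000000e+00,
         1.00000000e+00]])}
hob 0.66 [303. 206.  92. 106.]
tray 0.83 [229. 207.  62.  87.]
scraper 0.7 [379. 205.  22.  43.]
shell1 0.61 [331. 211.   9.   4.]
shell1 0.48 [306. 219.  11.  12.]
dial 0.6 [305. 164.  22.  23.]
dial 0.18 [303. 204.  93. 106.]
mill 0.92 [493. 182.  35.  26.]
nut_bowl 0.64 [492. 251.  43.  46.]
jar 0.61 [150. 176.  34.  25.]
mug 0.68 [156. 239.  39.  34.]
1.2 [192.61528099 515.16079535 221.78293276] [3.14158979e+00 3.87861208e-05 2.78379097e+00]
```

```bash
python3 - <<'E'
import cv2
a=cv2.imread("pics/top0.png");cv2.imwrite("pics/a.png",cv2.resize(a[130:290,180:430],(800,512),interpolation=cv2.INTER_CUBIC))
b=cv2.imread("pics/scene0.png");cv2.imwrite("pics/b.png",cv2.resize(b[130:300,210:460],(800,544),interpolation=cv2.INTER_CUBIC))
E
```

```text
(no output)
```

View pics/a.png

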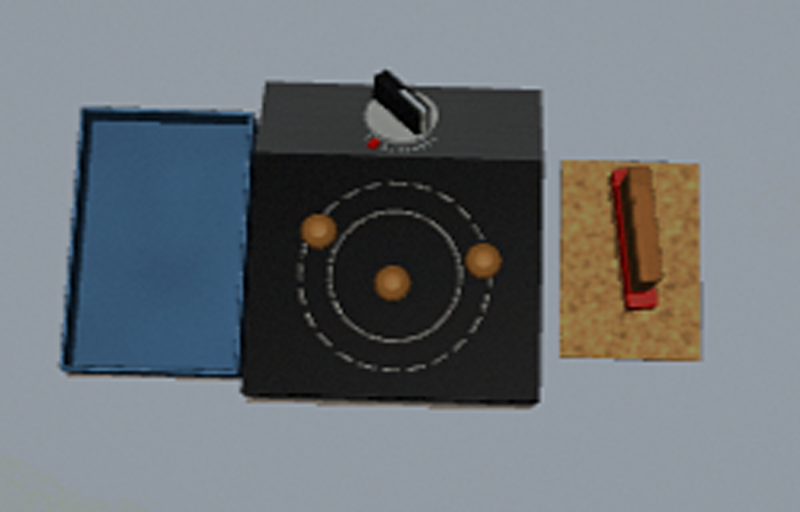

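View pics/b.png

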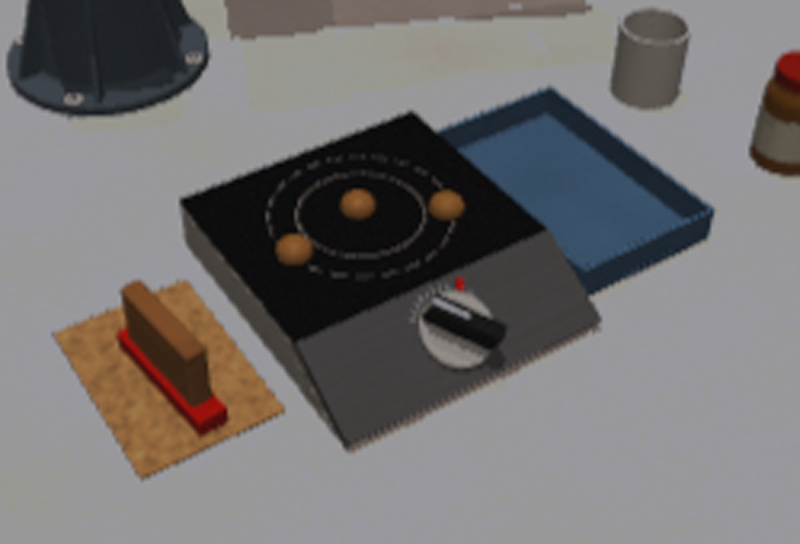

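The pictures show the tray on the world-left side of the hob and the mat with the scraper on its right. The shells are at about (319,230), (392,283) and (483,260) in the top crop. The marker is at (373,143), left of the pointer, and the pointer end is at about (430,125). Next I fit the poses from corners.

```bash
cat > h.py <<'E'
from workcell import r
import numpy as np
from scipy.optimize import least_squares
def proj(c,P):
    m=r.camera_model(c);f=200/np.tan(np.radians(m["vertical_fov"]/2))
    P=np.atleast_2d(P);q=P@m["world_to_cam"][:3,:3].T+m["world_to_cam"][:3,3]
    return np.c_[m["cx"]-f*q[:,0]/q[:,2],m["cy"]+f*q[:,1]/q[:,2]]
def atz(c,uv,z):
    return least_squares(lambda p:(proj(c,[p[0],p[1],z])-uv).ravel(),[500,0]).x
def place(p,L,z=0):
    L=np.array(L,float);a=p[2];return np.c_[L[:,0]*np.cos(a)-L[:,1]*np.sin(a)+p[0],L[:,0]*np.sin(a)+L[:,1]*np.cos(a)+p[1],L[:,2]+z]
def fit(obs,x0,z=0):
    g=lambda p:np.concatenate([(proj(c,place(p,L,z))-uv).ravel() for c,L,uv in obs])
    s=least_squares(g,x0,loss="soft_l1");return s.x,g(s.x)
tp=lambda L:np.array(L)/3.2+[180,130]
sc=lambda L:np.array(L)/3.2+[210,130]
E
python3 - <<'E'
from h import *
np.set_printoptions(suppress=True,precision=2)
G=[(-73,-140,62),(-73,140,62),(160,140,62),(160,-140,62)]
hob,e=fit([("top",G,tp([(254,153),(543,159),(538,402),(243,392)])),
 ("scene",G+[(-160,140,12),(-160,-140,12)],sc([(547,230),(297,341),(182,202),(412,113),(348,440),(600,321)]))],[500,0,3.1])
print("hob",hob,e)
for n,z,a,b in [("T",40,tp([(82,108),(255,113),(243,375),(65,372)]),0)]:
    t,e=fit([("top",[(-130,-85,40),(-130,85,40),(130,85,40),(130,-85,40)],a)],[500,240,3.1]);print("tray",t,e)
M=[(-100,-70,5),(-100,70,5),(100,70,5),(100,-70,5)]
m,e=fit([("top",M,tp([(560,161),(700,163),(702,360),(560,357)])),("scene",M,sc([(283,408),(142,478),(54,333),(186,282)]))],[500,-240,3.1]);print("mat",m,e)
K=[(-55,-11,85),(-55,11,85),(55,11,85),(55,-11,85)]
s,e=fit([("top",K,tp([(627,170),(651,166),(662,282),(638,292)])),("scene",K,sc([(208,352),(190,362),(123,290),(140,282)]))],[500,-240,3.1],5);print("scr",s,e)
for u,v in [(319,230),(392,283),(483,260)]: print("top",atz("top",tp([(u,v)]),70))
for u,v in [(447,205),(358,204),(294,249)]: print("sc",atz("scene",sc([(u,v)]),70))
# dial
from scipy.spatial.transform import Rotation as R
a=np.radians(30);up=np.array([np.cos(a),0,np.sin(a)]);nn=np.array([-np.sin(a),0,np.cos(a)]);ys=np.cross(nn,up)
def pt(th,rad,h):
    b=.8-th; return place(hob,[np.array([-117,0,37])+rad*(np.cos(b)*up+np.sin(b)*ys)+h*nn])[0]
for th in np.arange(0,1.91,.1):
    q=[((proj(c,pt(th,rr,h))-o)*3.2).ravel()[:2] for c,o,rr,h in (("top",tp([0,0]),40,4),("scene",sc([0,0]),40,4),("top",tp([0,0]),34,40),("scene",sc([0,0]),34,40))]
    print("%.1f"%th,np.round(np.ravel(q)))
print(pt(0,0,30))
E
```

```text
hob [526.92  55.82   3.13] [-0.2  -1.01  0.04 -0.08  0.41 -0.33 -1.13  0.01  0.28 -0.74 -0.85  0.15
 -1.53 -1.42 -0.2  -1.37 -0.06  1.67  0.5  -0.57]
tray [516.63 282.91   3.14] [ 0.15  0.12  0.02 -0.43  0.11  0.13 -0.28  0.12]
mat [ 512.88 -176.4     3.13] [ 0.15 -1.05 -0.36 -0.57 -0.22 -0.34 -0.32 -0.49  0.46 -0.26 -0.81 -0.51
 -1.23 -0.4  -0.74 -1.71]
scr [ 532.29 -177.65    3.23] [-0.16 -1.6  -0.44 -0.85 -0.14 -1.29  0.02 -3.89 -0.39 -1.79 -1.8  -1.16
 -1.55 -1.25 -0.07 -2.07]
top [522.61 128.24]
top [472.83  57.91]
top [496.18 -27.7 ]
sc [529.11 128.31]
sc [480.27  57.15]
sc [502.28 -28.32]
0.0 [429. 135. 415. 314. 425. 105. 433. 303.]
0.1 [426. 137. 416. 310. 422. 107. 435. 300.]
0.2 [422. 139. 417. 306. 419. 108. 436. 297.]
0.3 [419. 140. 419. 303. 416. 110. 438. 294.]
0.4 [415. 141. 422. 300. 413. 111. 440. 291.]
0.5 [411. 142. 425. 297. 410. 111. 442. 288.]
0.6 [407. 143. 428. 294. 406. 112. 445. 286.]
0.7 [403. 143. 431. 292. 403. 112. 448. 284.]
0.8 [399. 143. 434. 290. 399. 112. 451. 283.]
0.9 [395. 143. 438. 289. 395. 112. 454. 281.]
1.0 [391. 142. 442. 288. 392. 111. 457. 280.]
1.1 [387. 142. 446. 287. 389. 111. 461. 280.]
1.2 [383. 140. 450. 287. 385. 110. 464. 280.]
1.3 [379. 139. 454. 287. 382. 109. 468. 280.]
1.4 [376. 137. 458. 288. 379. 107. 472. 280.]
1.5 [373. 136. 463. 289. 376. 106. 475. 281.]
1.6 [370. 133. 467. 290. 374. 104. 479. 282.]
1.7 [367. 131. 470. 292. 372. 102. 482. 284.]
1.8 [365. 129. 474. 294. 370. 100. 486. 286.]
1.9 [363. 126. 478. 296. 368.  98. 489. 288.]
[658.9   53.83  62.98]
```

```bash
python3 -m jog '[0,0,0,-6.83,85, 0,0,0,-6.83,85, 0,0,0,-6.84,85, -17,-34.6,0,0,85, -17,-34.6,0,0,85, -17,-34.6,0,0,85, -17,-34.6,0,0,85, -17,-34.6,0,0,85, -17,-34.6,0,0,85, -17,-34.6,0,0,85]'
python3 -m jog '[-17,-34.6,0,0,85, -17,-34.6,0,0,85, -17,-34.6,0,0,85, -17,-34.6,0,0,85, -17,-34.6,0,0,85, -17,-34.6,0,0,85, -17,-34.6,0,0,85, -17,-34.6,0,0,85, -17,-34.6,0,0,85, -17,-34.6,0,0,85]'
```

```text
time: 2.2
position: [312.0, 271.6, 222.0]
ee_rot: [3.141, 0.0, -3.141]
ft_force: [0.9, 1.1, -0.4]
gripper_width: 85.2
gripper_force: 0.0
time: 3.2
position: [482.1, -74.7, 221.9]
ee_rot: [-3.142, 0.0, 3.141]
ft_force: [-0.2, 0.6, 0.5]
gripper_width: 85.2
gripper_force: 0.0
```

```bash
python3 -m jog '[-17,-34.6,0,0,85, -17,-34.6,0,0,85, -16,-33.3,0,0,85, 0,0,30,-2.75,85, 0,0,30,-2.75,85, 0,0,25,0,85, 0,0,0,0,85]'
python3 - <<'E'
from workcell import r
import cv2,numpy as np
a=r.capture("scene");b=r.capture("top")
cv2.imwrite("pics/c.png",np.hstack([cv2.resize(a[190:310,210:340],(400,369),interpolation=3),cv2.resize(b[150:270,310:440],(400,369),interpolation=3)]))
E
```

```text
time: 3.9
position: [529.9, -174.9, 133.9]
ee_rot: [3.139, -0.005, -3.046]
ft_force: [0.5, 0.0, -0.3]
gripper_width: 84.8
gripper_force: 0.0
```

View pics/c.png

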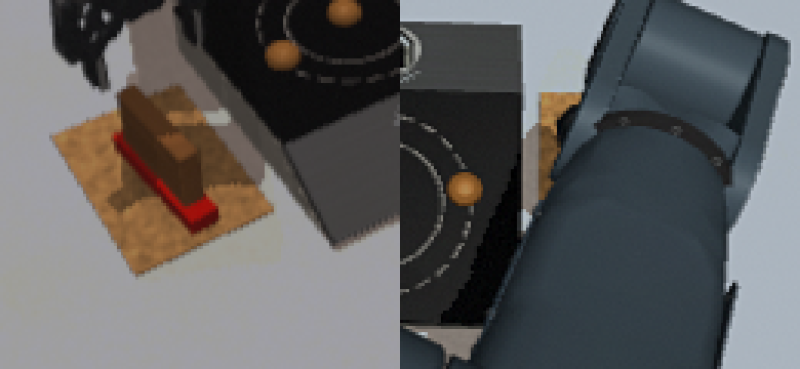

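The scene half shows the two fingers at about (95,80) and (185,20), straddling the wooden grip, whose top is at (160,115). I go down and grip.

```bash
python3 -m jog '[0,0,25,0,85, 0,0,20,0,85, 0,0,14,0,85, 0,0,8,0,85, 0,0,0,0,85, 0,0,0,0,10, 0,0,0,0,10, 0,0,0,0,10, 0,0,0,0,10, 0,0,0,0,10]'
python3 -m jog '[0,0,0,0,10, 0,0,0,0,10, 0,0,0,0,10]'
```

```text
time: 5.0
position: [531.9, -175.8, 70.4]
ee_rot: [-3.141, 0.001, -3.046]
ft_force: [-0.2, 0.2, 5.2]
gripper_width: 20.2
gripper_force: 59.4
time: 5.3
position: [531.9, -175.8, 70.4]
ee_rot: [-3.141, 0.001, -3.046]
ft_force: [-1.4, 0.1, 6.2]
gripper_width: 20.0
gripper_force: 59.4
```

```bash
python3 -m jog '[0,0,-15,0,10, 0,0,-30,0,10, 0,0,-30,2.75,10, 0,0,-15,2.75,10, 15,25,0,0,10, 16,25,0,0,10, 0,25,0,0,10, 0,23,0,0,10, 0,0,15,0,10, 0,0,8,0,10]'
python3 - <<'E'
from h import *
import cv2
b=r.capture("scene");t=r.capture("top")
cv2.imwrite("pics/d.png",np.hstack([cv2.resize(b[170:290,230:360],(400,369),interpolation=3),cv2.resize(t[150:270,270:400],(400,369),interpolation=3)]))
E
```

```text
time: 6.3
position: [500.3, -76.9, 136.8]
ee_rot: [3.142, -0.0, -3.141]
ft_force: [0.7, 0.1, -2.0]
gripper_width: 20.2
gripper_force: 59.2
```

View pics/d.png

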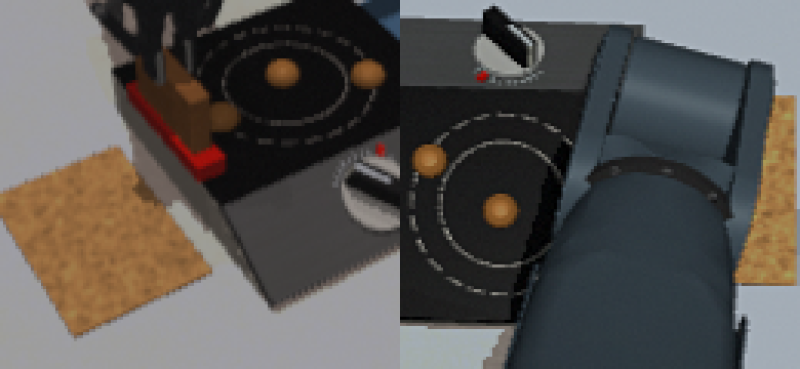

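The red blade is level, just right of the nearest shell, at about (175,130) in the scene half. I lower it to the glass and sweep.

```bash
python3 -m jog '[0,0,4,0,10, 0,0,3,0,10, 0,0,0,0,10]'
python3 -m jog '[0,10,0,0,10, 0,15,0,0,10, 0,15,0,0,10, 0,15,0,0,10, 0,15,0,0,10, 0,15,0,0,10, 0,15,0,0,10, 0,15,0,0,10, 0,15,0,0,10, 0,15,0,0,10]'
python3 - <<'E'
from h import *
import cv2
b=r.capture("scene");cv2.imwrite("pics/e.png",cv2.resize(b[140:260,250:420],(800,565),interpolation=3))
E
```

```text
time: 6.7
position: [500.5, -77.7, 129.6]
ee_rot: [3.141, -0.0, 3.141]
ft_force: [-0.3, 0.1, -1.5]
gripper_width: 20.4
gripper_force: 59.3
time: 7.7
position: [500.5, 68.8, 129.8]
ee_rot: [-3.142, 0.0, -3.141]
ft_force: [0.2, 0.2, -1.2]
gripper_width: 20.3
gripper_force: 59.3
```

View pics/e.png

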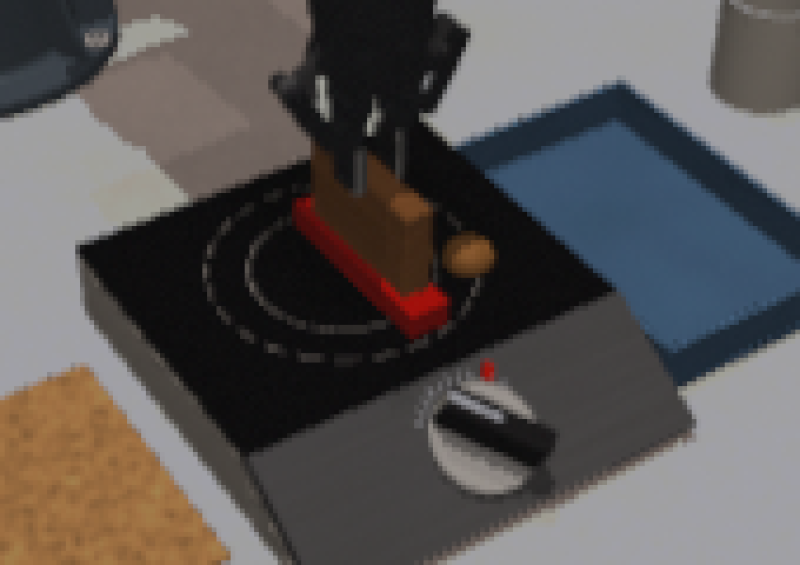

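The sweep is working: one shell shows ahead of the blade at (470,255), and the others are hidden behind it. The dial is untouched. I carry on over the edge.

```bash
python3 -m jog '[0,15,0,0,10, 0,15,0,0,10, 0,15,0,0,10, 0,15,0,0,10, 0,12,0,0,10, 0,12,0,0,10, 0,12,0,0,10, 0,12,0,0,10, 0,12,0,0,10, 0,12,0,0,10]'
python3 -m jog '[0,12,0,0,10, 0,10,0,0,10, 0,0,0,0,10, 0,0,-20,0,10, 0,-20,-20,0,10, 0,-40,0,0,10, 0,-40,0,0,10, 0,-40,0,0,10, 0,-40,0,0,10]'
python3 - <<'E'
from h import *
import cv2
b=r.capture("scene");t=r.capture("top")
cv2.imwrite("pics/f.png",np.hstack([cv2.resize(b[130:250,290:430],(400,343),interpolation=3),cv2.resize(t[140:270,180:320],(400,371),interpolation=3)[:343]]))
for c in("scene","top"):
  for d in r.silhouettes(c,"shell1")[:5]:print(c,round(d["p"],2),np.round(d["box"]),np.round(atz(c,d["box"][:2],12)))
E
```

```text
time: 8.75
position: [500.6, 200.4, 129.8]
ee_rot: [3.142, 0.0, 3.141]
ft_force: [0.8, -0.2, -2.0]
gripper_width: 20.2
gripper_force: 59.3
time: 9.65
position: [500.3, 39.7, 169.9]
ee_rot: [-3.141, 0.0, 3.142]
ft_force: [0.3, -0.3, -2.6]
gripper_width: 20.4
gripper_force: 59.3
scene 0.61 [367. 185.   6.   8.] [467. 250.]
scene 0.52 [381. 194.  12.  10.] [530. 260.]
scene 0.49 [372. 190.  10.   8.] [498. 247.]
scene 0.34 [331. 217. 132. 104.] [532.  57.]
top 0.66 [243. 226.   8.  11.] [456. 246.]
top 0.57 [245. 211.   8.   4.] [503. 243.]
top 0.47 [244. 201.   8.  10.] [536. 245.]
```

View pics/f.png

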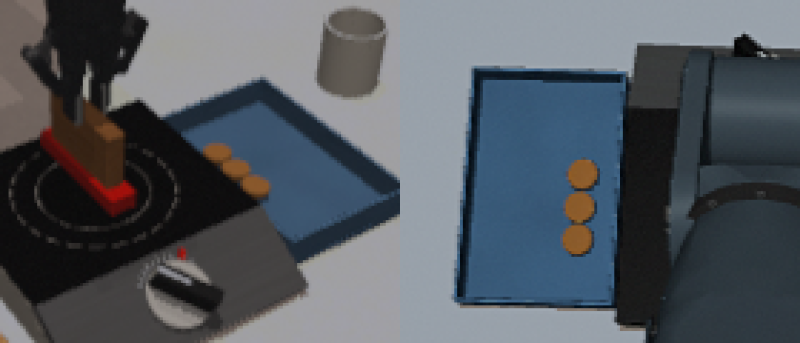

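All three shells lie in the tray, at (583,173), (580,207) and (577,240) in the top half. I take the scraper back to the mat.

```bash
python3 -m jog '[-4.7,-35,0,0,10, -4,-40,0,0,10, -4,-40,0,0,10, 0,-40,0,0,10, 0,-35,0,0,10, 0,-26,0,0,10, 0,0,0,0,10, 0,0,30,0,10, 0,0,30,0,10, 0,0,20,0,10]'
python3 -m jog '[0,0,10,0,10, 0,0,5,0,10, 0,0,4.3,0,10, 0,0,0,0,10, 0,0,0,0,10]'
```

```text
time: 10.85
position: [512.9, -172.7, 88.0]
ee_rot: [3.141, -0.002, -3.14]
ft_force: [-0.3, -0.3, -2.3]
gripper_width: 20.4
gripper_force: 59.6
time: 11.35
position: [513.7, -174.6, 71.2]
ee_rot: [-3.141, 0.001, -3.141]
ft_force: [-0.2, 0.0, -2.6]
gripper_width: 20.4
gripper_force: 59.7
```

```bash
python3 -m jog '[0,0,0.8,0,10, 0,0,0.4,0,10, 0,0,0,0,10]'
python3 -m jog '[0,0,0,0,50, 0,0,0,0,50, 0,0,0,0,50, 0,0,0,0,50, 0,0,0,0,50, 0,0,-15,0,50, 0,0,-30,0,50, 0,0,-40,0,50, 0,0,-40,0,50]'
```

```text
time: 11.65
position: [513.7, -174.9, 70.3]
ee_rot: [-3.141, 0.001, 3.141]
ft_force: [-2.0, -0.2, 7.1]
gripper_width: 19.8
gripper_force: 60.7
time: 12.55
position: [512.9, -174.4, 195.5]
ee_rot: [3.141, -0.001, -3.142]
ft_force: [-0.1, 0.9, -0.2]
gripper_width: 50.0
gripper_force: 0.0
```

Released. Next I check the placing, measure the marker and work out how to push the dial with the closed fingertips.

```bash
cat >> h.py <<'E'
hob=[526.9,54.5,3.133]
a=np.radians(30);up=np.array([np.cos(a),0,np.sin(a)]);nn=np.array([-np.sin(a),0,np.cos(a)]);ys=np.cross(nn,up)
def pt(th,rad,h,off=0):
    b=.8-th;d=np.cos(b)*up+np.sin(b)*ys;t=-np.sin(b)*up+np.cos(b)*ys
    return place(hob,[np.array([-117,0,37])+rad*d+off*t+h*nn])[0]
def finger(th,zt=70,al=24):
    F=np.array([pt(th,R,h,9) for R in np.linspace(0,35,15) for h in np.linspace(8,40,33)]);F=F[F[:,2]>=zt][:,:2]
    o=pt(th,0,30)[:2];d=pt(th,10,30)[:2]-o;d/=np.linalg.norm(d);n=pt(th,10,30,-10)[:2]-pt(th,10,30)[:2]
    n-=d*(n@d);n/=np.linalg.norm(n);s=11*abs(n[0])+14.5*abs(n[1])
    return o+al*d+n*((F-o)@n).min()-n*s
E
python3 - <<'E'
from h import *
import cv2
np.set_printoptions(suppress=True,precision=1)
b=r.capture("scene");t=r.capture("top")
cv2.imwrite("pics/g.png",np.hstack([cv2.resize(b[190:290,220:380],(800,500),interpolation=3)]))
for c,im in(("scene",b),("top",t)):
    h=cv2.cvtColor(im,cv2.COLOR_BGR2HSV);m=(((h[...,0]<8)|(h[...,0]>172))&(h[...,1]>150)&(h[...,2]>70)).astype(np.uint8)
    n,_,st,ce=cv2.connectedComponentsWithStats(m)
    for i in range(1,n):print(c,st[i,4],ce[i])
    print([ (round(th,1),proj(c,pt(th,40,4))[0]) for th in (0,1.2,1.3,1.4,1.5,1.6)], proj(c,pt(0,0,8)))
    for d in r.silhouettes(c,"dial")[:1]:print(d["box"])
    for d in r.silhouettes(c,"scraper")[:1]:print(d["p"],d["box"],proj(c,[513,-176,45]))
for th in np.arange(-.2,1.61,.2):print(round(th,1),finger(th))
E
```

```text
scene 1 [156.   6.]
scene 1 [436.  13.]
scene 1 [168.  42.]
scene 1 [188.  51.]
scene 230 [530.2 127.6]
scene 113 [551.  131.1]
scene 143 [461.7 151.3]
scene 1 [622. 147.]
scene 1 [628. 153.]
scene 1 [467. 158.]
scene 1 [631. 159.]
scene 11 [353.1 218.4]
scene 219 [261.8 248.1]
[(0, array([339.4, 228.2])), (1.2, array([350.4, 219.7])), (1.3, array([351.7, 219.8])), (1.4, array([353., 220.])), (1.5, array([354.3, 220.3])), (1.6, array([355.6, 220.7]))] [[352.7 232.4]]
[354.3, 233.1, 27.8, 23.8]
0.66 [332.6, 217.2, 135.6, 100.5] [[259.7 235.5]]
top 4832 [429.8  24.8]
top 88 [  2.5 160.4]
top 317 [140.8 171.9]
top 240 [ 22.3 174. ]
top 10 [296.3 174.3]
top 28 [  0.8 185.5]
top 113 [637.7 286.7]
[(0, array([314.2, 172.2])), (1.2, array([299.9, 173.9])), (1.3, array([298.8, 173.5])), (1.4, array([297.7, 173. ])), (1.5, array([296.7, 172.4])), (1.6, array([295.8, 171.8]))] [[305.3 164.9]]
[304.1, 163.7, 22.0, 23.5]
-0.2 [672.4  18.1]
0.0 [666.   15.7]
0.2 [658.2  15.1]
0.4 [649.7  17. ]
0.6 [641.3  22.1]
0.8 [634.7  30. ]
1.0 [629.2  32.8]
1.2 [624.3  37.9]
1.4 [621.3  44.9]
1.6 [620.9  53.1]
```

View pics/g.png

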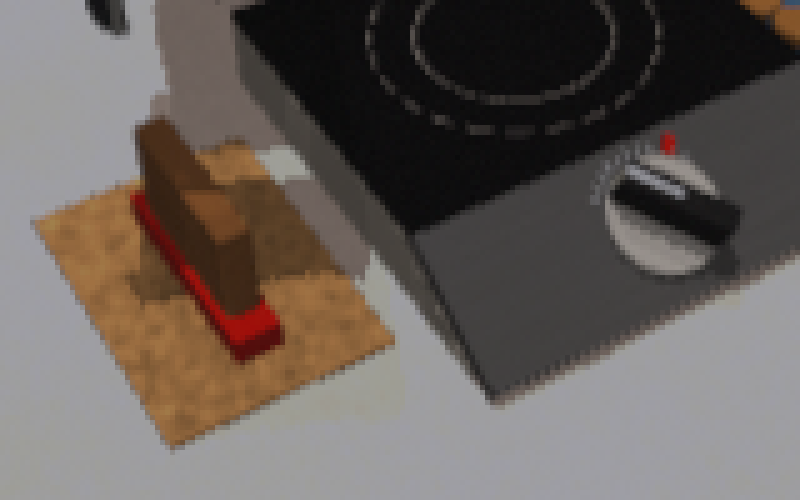

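The scraper stands upright in the middle of the mat, with its foot around (205,280). The pointer is still near 0, at about (655,180), and the red marker is at (668,145). I move the closed fingers to the trailing side of the bar.

```bash
python3 -m jog '[-26,30,0,0,0, -26,30,0,0,0, -26,30,0,0,0, -26,30,0,0,0, -26,30,0,0,0, -27,30,0,0,0, 0,3,30,0,0, 0,0,35,0,0, 0,0,28.5,0,0, 0,0,10,0,0]'
python3 -m jog '[0,0,0,0,0, 3,1.5,0,0,0, 4,2,0,0,0, 4,1,0,0,0, 4,0,0,0,0, 5,1,0,0,0, 5,2,0,0,0, 5,3,0,0,0, 5,3,0,0,0, 3,2,0,0,0]'
python3 - <<'E'
from h import *
import cv2
b=r.capture("scene");t=r.capture("top")
cv2.imwrite("pics/h.png",np.hstack([cv2.resize(b[200:260,310:390],(400,300),interpolation=3),cv2.resize(t[140:200,265:345],(400,300),interpolation=3)]))
E
```

```text
time: 13.85
position: [667.9, 8.7, 86.0]
ee_rot: [3.141, -0.007, -3.142]
ft_force: [-0.4, -1.0, 0.3]
gripper_width: 0.1
gripper_force: 0.0
time: 14.85
position: [631.8, 24.3, 90.8]
ee_rot: [3.142, -0.0, -3.141]
ft_force: [0.2, 0.5, 0.6]
gripper_width: 0.1
gripper_force: 0.0
```

View pics/h.png

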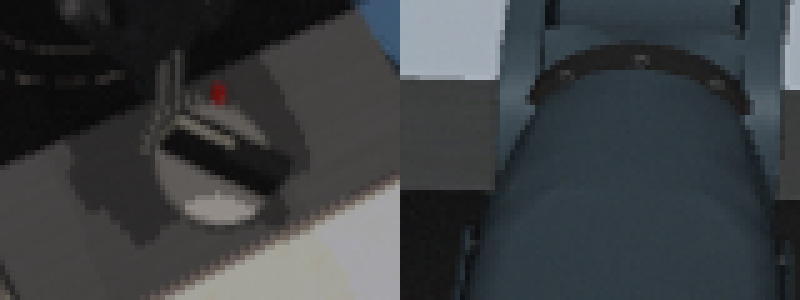

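The bar has barely moved. In the scene half the fingers, at (170,90), have slipped past its upslope end at (165,140). I back off, come in 10 mm further out in x and push straight along +y. To read the dial angle from the scene picture I fit the dark bar.

```bash
cat >> h.py <<'E'
def dial():
    import cv2
    im=r.capture("scene").max(2);S=4
    c=proj("scene",pt(0,0,8))[0];x0,y0=(c-28).astype(int);W=56
    crop=cv2.resize(im[y0:y0+W,x0:x0+W],None,fx=S,fy=S,interpolation=cv2.INTER_CUBIC).astype(float)
    best=[]
    hull=lambda P,sh:cv2.convexHull(np.round((proj("scene",P)+sh-[x0,y0]+.5)*S).astype(np.int32))
    for th in np.arange(0,1.9,.04):
        bar=np.array([pt(th,R,h,o) for R in(-35,35) for h in(8,40) for o in(-9,9)])
        disc=np.array([pt(q,36,8) for q in np.linspace(0,6.28,40)])
        for dx in np.arange(-2,2.1,.5):
            for dy in np.arange(-3,1.1,.5):
                B=np.zeros(crop.shape,np.uint8);D=B.copy();cv2.fillConvexPoly(B,hull(bar,[dx,dy]),1);cv2.fillConvexPoly(D,hull(disc,[dx,dy]),1)
                i=D.astype(bool)&~B.astype(bool)
                best.append((crop[i].mean()*np.sqrt(i.sum())-crop[B>0].mean()*np.sqrt(B.sum()),th,dx,dy))
    best.sort(reverse=True);return np.round(best[:4],2),crop
E
python3 -m jog '[0,-10,0,0,0, -5,-7,0,0,0, -5,0,0,0,0, 0,5,0,0,0, 0,5,0,0,0, 0,5,0,0,0, 0,5,0,0,0, 0,4,0,0,0, 0,4,0,0,0, 0,0,0,0,0]'
python3 -c "
from h import *
print(dial()[0])"
```

```text
time: 15.95
position: [642.2, 35.6, 90.8]
ee_rot: [3.142, 0.0, -3.141]
ft_force: [0.3, -0.4, -0.3]
gripper_width: -0.3
gripper_force: 0.0Traceback (most recent call last):
  File "<string>", line 3, in <module>
    print(dial()[0])
          ~~~~^^
  File "h.py", line 39, in dial
    B=np.zeros(crop.shape,np.uint8);D=B.copy();cv2.fillConvexPoly(B,hull(bar,[dx,dy]),1);cv2.fillConvexPoly(D,hull(disc,[dx,dy]),1)
                                                                    ~~~~^^^^^^^^^^^^^
  File "h.py", line 33, in <lambda>
    hull=lambda P,sh:cv2.convexHull(np.round((proj("scene",P)+sh-[x0,y0]+.5)*S).astype(np.int32))
                                              ~~~~^^^^^^^^^^^
  File "h.py", line 5, in proj
    m=r.camera_model(c);f=200/np.tan(np.radians(m["vertical_fov"]/2))
ValueError: time passes only in moves, steps and waits
```

```bash
sed -i 's/    m=r.camera_model(c);f=/    m=CM.setdefault(c,None) or CM.update({c:r.camera_model(c)}) or CM[c];f=/; s/^def proj/CM={}\ndef proj/' h.py
python3 - <<'E'
from h import *
import cv2
b,c=dial();print(b);cv2.imwrite("pics/i.png",cv2.resize(c,None,fx=2,fy=2).astype(np.uint8))
E
```

```text
[[ 2.96374e+03  0.00000e+00  0.00000e+00 -5.00000e-01]
 [ 2.95539e+03  0.00000e+00  5.00000e-01  0.00000e+00]
 [ 2.94588e+03  0.00000e+00  5.00000e-01 -5.00000e-01]
 [ 2.94388e+03  8.00000e-02  0.00000e+00 -5.00000e-01]]
```

View pics/i.png

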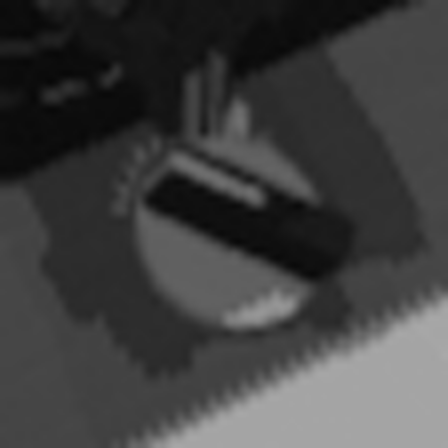

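In the crop the fingertips are at (205,120), just left of the marker clip at (237,115). The bar is unmoved: its pointer end is at (160,180). I compare this with the model.

```bash
python3 - <<'E'
from h import *
c=proj("scene",pt(0,0,8))[0];o=(c-28).astype(int)
f=lambda P:np.round((proj("scene",P)-o+.5)*8)
print(r.get_state()["position"])
for z in(69,79,89):print("tip",z,f([642,35.6,z]))
for n,a in dict(end_top=(0,35,40,0),c1=(0,35,40,9),c2=(0,35,40,-9),far1=(0,-35,40,9),far2=(0,-35,40,-9),endlow=(0,35,8,0),mk=(1.47,40,4,0),ax=(0,0,8,0)).items():print(n,f(pt(*a)),np.round(pt(*a)))
E
```

```text
[642.2676789   34.97949409  90.81488327]
tip 69 [[186. 191.]]
tip 79 [[187. 171.]]
tip 89 [[188. 150.]]
end_top [[172. 170.]] [643.  28.  84.]
c1 [[166. 193.]] [648.  22.  81.]
c2 [[178. 147.]] [637.  35.  87.]
far1 [[351. 259.]] [691.  72.  56.]
far2 [[361. 213.]] [680.  85.  63.]
endlow [[143. 199.]] [627.  29.  56.]
mk [[243. 133.]] [619.  79.  56.]
ax [[234. 231.]] [648.  53.  44.]
```

```bash
python3 -m jog '[0,-14,0,0,0, -4,-16,0,0,0, 0,0,8,0,0, 0,4,0,0,0, 0,4,0,0,0, 0,4,0,0,0]'
python3 -m jog '[0,4,0,0,0, 0,4,0,0,0]'
python3 -m jog '[0,4,0,0,0, 0,4,0,0,0, 0,0,0,0,0]'
python3 -c "
from h import *
print(dial()[0])"
```

```text
time: 16.65
position: [646.2, 17.7, 82.8]
ee_rot: [3.142, -0.0, -3.141]
ft_force: [-0.1, -0.0, 0.3]
gripper_width: -0.1
gripper_force: 0.0
time: 16.85
position: [646.3, 25.7, 82.9]
ee_rot: [-3.142, 0.0, -3.141]
ft_force: [0.4, -0.5, -0.4]
gripper_width: 0.2
gripper_force: 0.0
time: 17.15
position: [646.3, 33.6, 82.8]
ee_rot: [3.142, 0.0, -3.141]
ft_force: [0.2, -1.7, -0.6]
gripper_width: 0.2
gripper_force: 0.0
[[ 2.89323e+03  8.00000e-02  0.00000e+00 -5.00000e-01]
 [ 2.86982e+03  0.00000e+00  0.00000e+00 -5.00000e-01]
 [ 2.86442e+03  4.00000e-02  0.00000e+00 -5.00000e-01]
 [ 2.86430e+03  1.60000e-01  0.00000e+00 -5.00000e-01]]
```

The force has reached -1.7 N along y, so contact has begun. I keep pushing.

```bash
python3 -m jog '[0,4,0,0,0, 0,4,0,0,0, 0,4,0,0,0, 0,0,0,0,0]'
python3 -c "
from h import *
print(dial()[0])"
python3 -m jog '[0,4,0,0,0, 0,4,0,0,0, 0,0,0,0,0]'
python3 -c "
from h import *
print(dial()[0])"
```

```text
time: 17.6
position: [646.3, 45.5, 82.8]
ee_rot: [3.142, 0.0, -3.141]
ft_force: [-0.1, 0.6, 0.5]
gripper_width: -0.2
gripper_force: 0.0
[[ 2.71413e+03  8.00000e-02  0.00000e+00 -5.00000e-01]
 [ 2.71261e+03  1.60000e-01  5.00000e-01  0.00000e+00]
 [ 2.71208e+03  8.00000e-02  5.00000e-01  0.00000e+00]
 [ 2.71171e+03  2.00000e-01  5.00000e-01  0.00000e+00]]
time: 17.95
position: [646.3, 53.5, 82.8]
ee_rot: [3.142, -0.0, -3.141]
ft_force: [-0.1, -0.1, -1.5]
gripper_width: -0.2
gripper_force: 0.0
[[ 2.77405e+03  0.00000e+00  5.00000e-01  0.00000e+00]
 [ 2.76328e+03  0.00000e+00  0.00000e+00 -5.00000e-01]
 [ 2.75615e+03  0.00000e+00  1.00000e+00  0.00000e+00]
 [ 2.75006e+03  8.00000e-02  5.00000e-01  0.00000e+00]]
```

```bash
python3 - <<'E'
from h import *
import cv2
b=r.capture("scene");b=cv2.convertScaleAbs(b,alpha=1.8)
im=cv2.resize(b[190:260,310:400],(800,600),interpolation=cv2.INTER_CUBIC)
P=lambda p:tuple(int(v) for v in ((proj("scene",p)[0]-[310,190]+.5)*[800/90,600/70]))
cv2.circle(im,P([646.3,53.5,61]),4,(0,255,0),2)
cv2.circle(im,P([646.3,53.5,83]),4,(255,255,0),2)
cv2.circle(im,P(pt(0,40,4)),4,(255,0,255),1);cv2.circle(im,P(pt(1.47,40,4)),4,(255,0,255),1)
cv2.imwrite("pics/j.png",im)
E
```

```text
(no output)
```

View pics/j.png

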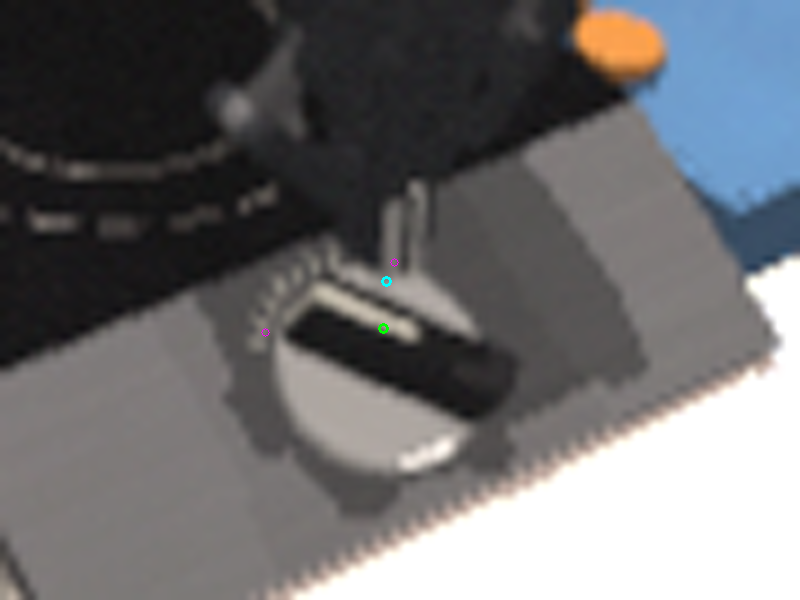

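Now it is clear. The finger bottom at about (400,275) coincides with the projected TCP height (cyan), not 22 mm below it. So the tips passed just over the bar, which is still at about 0. I go back to the trailing side, lower by 15 mm and push in small steps, watching the force.

```bash
python3 -m jog '[0,0,-5,0,0, 0,-25,0,0,0, 0,-25,0,0,0, 0,0,8,0,0, 0,0,7,0,0, 0,0,5,0,0, 0,0,0,0,0]'
python3 -m jog '[0,4,0,0,0, 0,4,0,0,0, 0,4,0,0,0, 0,4,0,0,0]'
python3 -m jog '[0,3,0,0,0, 0,3,0,0,0, 0,0,0,0,0]'
python3 -c "
from h import *
print(dial()[0])"
```

```text
time: 18.75
position: [645.8, 3.8, 66.8]
ee_rot: [3.141, -0.002, -3.141]
ft_force: [-0.7, 0.6, -0.1]
gripper_width: 0.0
gripper_force: 0.0
time: 19.15
position: [646.4, 19.6, 68.0]
ee_rot: [-3.142, 0.0, -3.141]
ft_force: [-0.1, -0.9, -0.0]
gripper_width: 0.3
gripper_force: 0.3
time: 19.45
position: [645.6, 23.0, 68.5]
ee_rot: [-3.138, -0.002, -3.141]
ft_force: [-8.0, -14.3, 10.0]
gripper_width: -0.5
gripper_force: 8.3
[[ 2.68074e+03  2.00000e-01 -5.00000e-01 -5.00000e-01]
 [ 2.67654e+03  2.00000e-01  0.00000e+00 -5.00000e-01]
 [ 2.66269e+03  1.60000e-01  0.00000e+00 -5.00000e-01]
 [ 2.66135e+03  2.00000e-01  0.00000e+00  0.00000e+00]]
```

The contact reaction points radially, so I am pushing on the bar's end and not on its side. I back off, go 18 mm further out in x and push tangentially on the trailing face.

```bash
python3 -m jog '[0,-10,0,0,0, 0,-8,-4,0,0, -9,0,0,0,0, -9,0,0,0,0, 0,4,0,0,0, 0,4,0,0,0, 1.5,3,0,0,0, 1.5,3,0,0,0]'
python3 -m jog '[1.5,3,0,0,0, 1.5,3,0,0,0, 0,0,0,0,0]'
python3 -c "
from h import *
print(dial()[0])"
```

```text
time: 20.3
position: [660.9, 21.6, 71.7]
ee_rot: [3.142, -0.0, -3.141]
ft_force: [0.3, 0.0, 0.2]
gripper_width: -0.1
gripper_force: 0.0
time: 20.6
position: [658.0, 27.4, 71.9]
ee_rot: [3.142, -0.0, -3.141]
ft_force: [0.2, -0.2, 1.0]
gripper_width: 0.1
gripper_force: 0.0
[[ 2.81824e+03  2.00000e-01  0.00000e+00 -5.00000e-01]
 [ 2.79848e+03  2.00000e-01 -5.00000e-01 -5.00000e-01]
 [ 2.78560e+03  2.00000e-01 -5.00000e-01 -1.00000e+00]
 [ 2.75399e+03  2.00000e-01 -1.00000e+00 -1.00000e+00]]
```

```bash
python3 -m jog '[1.5,3,0,0,0, 1.5,3,0,0,0, 0,0,0,0,0]'
python3 -m jog '[1.5,3,0,0,0, 1.5,3,0,0,0, 0,0,0,0,0]'
python3 -c "
from h import *
print(dial()[0])"
```

```text
time: 20.95
position: [655.1, 33.4, 71.8]
ee_rot: [3.142, -0.0, -3.141]
ft_force: [-1.5, 0.5, -0.5]
gripper_width: 0.2
gripper_force: 0.0
time: 21.25
position: [652.9, 39.1, 72.5]
ee_rot: [-3.141, 0.002, -3.141]
ft_force: [2.7, -1.5, 4.3]
gripper_width: 0.3
gripper_force: 2.2
[[ 2.92691e+03  2.00000e-01  0.00000e+00 -5.00000e-01]
 [ 2.92074e+03  2.80000e-01  0.00000e+00 -5.00000e-01]
 [ 2.89742e+03  2.00000e-01 -5.00000e-01 -5.00000e-01]
 [ 2.88862e+03  2.00000e-01  5.00000e-01  0.00000e+00]]
```

```bash
python3 -m jog '[1,2.5,0,0,0, 1,2.5,0,0,0, 0,0,0,0,0]'
python3 -c "
from h import *
print(dial()[0])"
python3 -m jog '[1,2.5,0,0,0, 1,2.5,0,0,0, 0,0,0,0,0]'
python3 -c "
from h import *
print(dial()[0])"
```

```text
time: 21.6
position: [651.5, 43.7, 73.1]
ee_rot: [-3.141, 0.003, -3.142]
ft_force: [2.7, -2.5, 8.7]
gripper_width: 0.0
gripper_force: 4.7
[[ 3.01157e+03  3.60000e-01  0.00000e+00 -5.00000e-01]
 [ 2.97877e+03  3.60000e-01 -5.00000e-01 -5.00000e-01]
 [ 2.97296e+03  3.60000e-01  0.00000e+00  0.00000e+00]
 [ 2.97004e+03  3.60000e-01  5.00000e-01  0.00000e+00]]
time: 21.95
position: [650.3, 48.7, 73.7]
ee_rot: [-3.141, 0.005, 3.142]
ft_force: [5.5, -3.0, 11.3]
gripper_width: -0.3
gripper_force: 6.2
[[ 3.00058e+03  5.60000e-01  0.00000e+00 -5.00000e-01]
 [ 2.96764e+03  6.00000e-01  0.00000e+00 -5.00000e-01]
 [ 2.96517e+03  5.60000e-01  0.00000e+00  0.00000e+00]
 [ 2.95800e+03  5.60000e-01  5.00000e-01  0.00000e+00]]
```

The dial is turning and reads about 0.56. The rising z force shows the tips rubbing on the disc, so I raise, shift to a larger radius and keep pushing along +y.

```bash
python3 -m jog '[0,-4,-6,0,0, 6,-2,-5,0,0, 6,0,0,0,0, 0,3,0,0,0, 0,3,0,0,0, 0,3,0,0,0, 0,0,0,0,0]'
python3 -c "
from h import *
print(dial()[0])"
python3 -m jog '[0,3,0,0,0, 0,3,0,0,0, 0,0,0,0,0]'
python3 -c "
from h import *
print(dial()[0])"
```

```text
time: 22.7
position: [636.2, 52.6, 82.6]
ee_rot: [3.142, -0.0, -3.141]
ft_force: [-0.8, -0.5, 0.1]
gripper_width: -0.1
gripper_force: 0.0
[[ 2.97385e+03  5.60000e-01  0.00000e+00 -5.00000e-01]
 [ 2.96801e+03  5.60000e-01  0.00000e+00  0.00000e+00]
 [ 2.95867e+03  5.20000e-01  0.00000e+00  0.00000e+00]
 [ 2.95306e+03  5.20000e-01  0.00000e+00 -5.00000e-01]]
time: 23.05
position: [636.3, 58.4, 82.8]
ee_rot: [3.142, 0.0, -3.141]
ft_force: [-0.3, -0.5, -0.7]
gripper_width: 0.3
gripper_force: 0.0
[[ 2.91393e+03  5.60000e-01  0.00000e+00 -5.00000e-01]
 [ 2.90661e+03  5.60000e-01  0.00000e+00  0.00000e+00]
 [ 2.89384e+03  5.20000e-01  0.00000e+00  0.00000e+00]
 [ 2.89091e+03  5.60000e-01  5.00000e-01  0.00000e+00]]
```

Taking all the contacts together, the true fingertips sit about 6 mm above the reported TCP height. The rubbing at 73 was the top of the bar. I return to the trailing side, go down to about 62 and push +y.

```bash
python3 -m jog '[0,-15,-3,0,0, 0,-25,0,0,0, -2,-14,0,0,0, 0,0,8,0,0, 0,0,8,0,0, 0,0,7,0,0, 0,0,0,0,0]'
python3 -m jog '[0,4,0,0,0, 0,4,0,0,0, 0,4,0,0,0, 0,3,0,0,0, 0,3,0,0,0, 0,0,0,0,0]'
python3 -c "
from h import *
print(dial()[0])"
```

```text
time: 23.8
position: [637.4, 4.7, 61.2]
ee_rot: [3.141, -0.002, -3.141]
ft_force: [0.2, 0.2, 0.7]
gripper_width: -0.2
gripper_force: 0.0
time: 24.4
position: [638.3, 22.4, 62.9]
ee_rot: [3.142, 0.0, -3.141]
ft_force: [0.2, 0.9, 1.0]
gripper_width: 0.2
gripper_force: 0.0
[[2.74313e+03 5.20000e-01 0.00000e+00 0.00000e+00]
 [2.72035e+03 5.60000e-01 0.00000e+00 0.00000e+00]
 [2.71548e+03 5.20000e-01 5.00000e-01 5.00000e-01]
 [2.71341e+03 5.20000e-01 5.00000e-01 0.00000e+00]]
```

```bash
python3 -m jog '[0,3,0,0,0, 0,3,0,0,0, 0,0,0,0,0]'
python3 -m jog '[0,3,0,0,0, 0,3,0,0,0, 0,0,0,0,0]'
python3 -c "
from h import *
print(dial()[0])"
python3 -m jog '[0,3,0,0,0, 0,3,0,0,0, 0,0,0,0,0]'
python3 -c "
from h import *
print(dial()[0])"
```

```text
time: 24.75
position: [638.2, 28.1, 62.8]
ee_rot: [-3.141, -0.0, -3.141]
ft_force: [-1.7, -2.0, 0.2]
gripper_width: 0.1
gripper_force: 0.9
time: 25.05
position: [638.3, 34.3, 62.8]
ee_rot: [3.142, -0.0, -3.141]
ft_force: [-1.4, -2.0, 0.3]
gripper_width: 0.1
gripper_force: 0.8
[[2.55837e+03 8.00000e-01 0.00000e+00 0.00000e+00]
 [2.54293e+03 8.00000e-01 5.00000e-01 5.00000e-01]
 [2.53732e+03 8.00000e-01 5.00000e-01 1.00000e+00]
 [2.53403e+03 8.00000e-01 0.00000e+00 5.00000e-01]]
time: 25.4
position: [638.2, 40.2, 62.9]
ee_rot: [-3.142, -0.0, -3.141]
ft_force: [-1.8, -2.1, 3.2]
gripper_width: 0.4
gripper_force: 1.8
[[2.53034e+03 1.20000e+00 5.00000e-01 1.00000e+00]
 [2.52343e+03 1.20000e+00 0.00000e+00 5.00000e-01]
 [2.51697e+03 1.20000e+00 0.00000e+00 0.00000e+00]
 [2.51073e+03 1.20000e+00 0.00000e+00 1.00000e+00]]
```

Clean pushing at about 2 N. I push 2 mm more, then retract for an unobstructed measurement.

```bash
python3 -m jog '[0,2,0,0,0, 0,0,0,0,0, 0,-6,0,0,0, 0,-15,0,0,0, 0,-25,0,0,0, 0,-40,0,0,0, 0,-40,0,0,0, 0,-40,0,0,0, 0,-40,0,0,0]'
cat > m.py <<'E'
from h import *
import cv2
b,_=dial();print(b)
for c in("scene","top"):
    im=r.capture(c);np.save(c+".npy",im)
    h=cv2.cvtColor(im,cv2.COLOR_BGR2HSV);m=(((h[...,0]<8)|(h[...,0]>172))&(h[...,1]>120)&(h[...,2]>50)).astype(np.uint8)
    p0=proj(c,pt(1.4,40,4))[0]
    n,_,st,ce=cv2.connectedComponentsWithStats(m)
    for i in range(1,n):
        if np.hypot(*(ce[i]-p0))<6:print(c,"red",st[i,4],ce[i])
    # white pointer line: bright pixels inside bar-top region
    x,y=proj(c,pt(1.4,20,40))[0].astype(int)
    print(im.max(2)[y-8:y+10,x-10:x+12])
    print((y-8,x-10),[(round(t,1),np.round(proj(c,pt(t,40,4))[0],1),np.round(proj(c,pt(t,33,40))[0],1),np.round(proj(c,pt(t,5,40))[0],1)) for t in(1.2,1.4,1.6)])
E
python3 m.py
```

```text
time: 26.35
position: [637.9, -166.7, 62.7]
ee_rot: [3.142, 0.0, 3.141]
ft_force: [0.6, 0.3, -0.4]
gripper_width: 0.1
gripper_force: 0.0
[[ 5.23451e+03  1.20000e+00  0.00000e+00  0.00000e+00]
 [ 5.23132e+03  1.20000e+00  0.00000e+00 -5.00000e-01]
 [ 5.16990e+03  1.20000e+00  0.00000e+00  5.00000e-01]
 [ 5.15624e+03  1.20000e+00  0.00000e+00 -1.00000e+00]]
scene red 3 [352.66666667 216.66666667]
[[ 13  13  15  13  15  28  49  56  57  67  69  68  68  67  67  68  68  68
   68  67  68  68]
 [ 15  14  14  29  49  57  67  68  67  68  68  66  66  67  68  67  66  67
   68  67  68  67]
 [ 12  29  49  56  67  68  83 109  97  83  69  67  67  67  67  66  67  67
   67  67  67  67]
 [ 49  56  67  69  68  68  79 103 127 136  73  56  65  67  68  67  67  67
   67  67  68  67]
 [ 68  80  70  79  69  55  47  40 119 162  74  38  64  68  68  67  67  67
   67  67  68  67]
 [ 68  91  72 100  68  32  25  35  92 160  81  34  64  68  67  67  68  67
   67  68  68  68]
 [ 73 102  75  84  50  22  22  33  83 160  99  40  64  67  67  67  68  67
   68  69  69  69]
 [ 97 109  99  46  17  17  20  33  58 158 110  46  
[... 2504 characters left out ...]
 145  99  55 134 130  20  12   8   3   1  35 103
  155 151 151 149]
 [ 64  60  72 118 152 150 144  99  47 113  99   4   8   8   7   5  81 156
  150 149 150 150]
 [ 62  60  74 122 153 151 141  57  49 112 101   2   8   4   6  56 128 155
  148 150 149 151]
 [ 62  61  59  92 153 153 142  61  47 119 121   3  10   3  14  85 157 152
  150 149 150 151]
 [ 60  62  61  80 134 157 147  81  47 118 121   5   8   0  54 127 154 148
  149 150 150 154]]
(np.int64(152), np.int64(291)) [(1.2, array([299.9, 173.9]), array([300.7, 164.1]), array([304.6, 158.4])), (1.4, array([297.7, 173. ]), array([298.9, 163.4]), array([304.3, 158.3])), (1.6, array([295.8, 171.8]), array([297.3, 162.4]), array([304.1, 158.1]))]
```

```bash
python3 - <<'E'
from h import *
import h
for y in(54.5,55.8):
  h.hob[1]=y
  for ht in(3,5):
    f=lambda p:np.r_[proj("scene",pt(p[0],p[1],ht))[0]-[353.1,218.4],proj("top",pt(p[0],p[1],ht))[0]-[296.25,174.4]]
    s=least_squares(f,[1.4,45]);print(y,ht,s.x,s.fun)
# pointer line: top of bar observed points
S=[(355,217.5),(355,219),(355.2,222),(356,226),(356.3,227)];print([np.round(proj("scene",pt(t,30,40))[0]-proj("scene",pt(t,10,40))[0],2) for t in(1.1,1.2,1.3)], [np.round(proj("top",pt(t,30,40))[0]-proj("top",pt(t,10,40))[0],2) for t in(1.1,1.2,1.3)])
E
```

```text
54.5 3 [ 1.41208454 45.98157315] [ 0.08990881 -0.17312389  0.14945057 -0.1471598 ]
54.5 5 [ 1.39787912 46.04485286] [ 0.11025114 -0.46641488  0.29180513 -0.5005944 ]
55.8 3 [ 1.38872725 45.23891065] [ 0.08985242 -0.17230573  0.14905356 -0.14617452]
55.8 5 [ 1.37432793 45.3175053 ] [ 0.11019399 -0.46559499  0.291407   -0.4996057 ]
[array([-1.63, -6.68]), array([-0.97, -6.72]), array([-0.31, -6.69])] [array([-2.17,  4.26]), array([-2.78,  4.09]), array([-3.36,  3.88])]
```

Marker ≈ 1.40, dial ≈ 1.18. I go back and push about 4.5 mm further.

```bash
python3 -m jog '[0,40,0,0,0, 0,40,0,0,0, 0,40,0,0,0, 0,40,0,0,0, 0,25,0,0,0, 0,15,0,0,0, 0,4,0,0,0, 0,2,0,0,0, 0,2,0,0,0, 0,2,0,0,0]'
python3 -m jog '[0,0.5,0,0,0, 0,0,0,0,0, 0,-6,0,0,0, 0,-15,0,0,0, 0,-25,0,0,0, 0,-40,0,0,0, 0,-40,0,0,0, 0,-40,0,0,0]'
cat > m2.py <<'E'
from h import *
from scipy.ndimage import label
def white(c,thg):
    im=r.capture(c).astype(float);g=im.max(2)
    pts=[]
    for s in np.linspace(8,30,12):
        # centroid of bright pixels near bar top (dark) along across-bar direction
        L=np.array([proj(c,pt(thg,s,40,o))[0] for o in np.linspace(-5,5,21)])
        import cv2
        v=cv2.remap(g.astype(np.float32),L[:,0].astype(np.float32)[None],L[:,1].astype(np.float32)[None],1)[0]
        w=np.clip(v-60,0,None)
        if w.sum()>0:pts.append((s,(w*np.linspace(-5,5,21)).sum()/w.sum()))
    p=np.array(pts);k=np.polyfit(p[:,0],p[:,1],1);return round(thg-np.arctan(k[0]),3),np.round(k,2)
E
python3 - <<'E'
from m2 import *
print(dial()[0][:2])
for c in("scene","top"):
    print(c,[white(c,t) for t in(1.2,1.3,1.4)])
    im=r.capture(c).max(2);x,y=(proj(c,pt(1.4,20,40))[0]).astype(int);print((y-6,x-8));print(im[y-6:y+9,x-8:x+9])
print(r.get_state()["position"])
E
```

```text
time: 27.5
position: [638.2, 44.6, 62.7]
ee_rot: [-3.141, -0.001, 3.14]
ft_force: [-1.0, -4.7, -0.1]
gripper_width: 0.1
gripper_force: 1.8
time: 28.3
position: [638.1, -122.0, 63.0]
ee_rot: [3.142, 0.001, 3.141]
ft_force: [0.8, -0.8, -0.1]
gripper_width: 0.1
gripper_force: 0.0
[[ 5.47590e+03  1.40000e+00  0.00000e+00 -5.00000e-01]
 [ 5.45894e+03  1.40000e+00  0.00000e+00  0.00000e+00]]
scene [(np.float64(1.295), array([-0.1 , -0.87])), (np.float64(1.352), array([-0.05, -0.33])), (np.float64(1.354), array([ 0.05, -0.36]))]
(np.int64(216), np.int64(348))
[[ 49  56  67  68  82 109  85  68  71  79  69  66  67  66  67  67  67]
 [ 67  68  67  67  99 129  82  56 102 133  77  66  67  68  67  67  67]
 [ 69  79  70  68  96  95  47  36 124 162  77  56  66  67  67  66  68]
 [ 71 100  84  64  66  30  26  34 125 162  73  36  63  67  67  67  68]
 [ 74 109 104  54  21  15  25  32 125 162  73  32  64  67  67  67  68]
 [119 132 117  50  16  16  27  32 125 162  73  32  64  68  68  69  69]
 [149 150 121  50  17  16  27  32 124 163  73  32  66  68  69  69  68]
 [150 151 122  50  16  16  28  32 124 163  7
[... 1100 characters left out ...]
 11  17  11   8]
 [ 60  59  59  71 118 155 145  69  41 125 174  91  16  12   9   8   6]
 [ 63  62  72 117 155 144  67  41 126 175  92  15  13   8  11  11   8]
 [ 62  72 116 155 143  65  41 125 175  91  16  14  11   6   8   8   5]
 [ 60  90 155 141  69  39 125 175  91  19  13   6   4   5   8   6   7]
 [ 63 104 157 138  45 116 175  90  17  13   8   9   8   8   5   6  79]
 [ 73 119 154 137  40  94 130  15  14   3   7   7   8   7  15  84 155]
 [ 77 126 154 136  32  89 118   3  11   9  10   5   4   7  80 155 150]
 [ 75 122 155 137  31  91 120   3  12   7   0   7   7  77 155 151 150]
 [ 57  92 156 141  30  89 121   3  10  10   4  14  86 157 153 149 149]]
[ 638.34542204 -118.55804297   62.80358434]
```

The dial reads 1.35–1.40 against the marker at about 1.40, well inside the 0.125 rad allowance. I lift clear and hand in.

```bash
python3 -m jog '[0,0,-30,0,0, 0,0,-40,0,0, 0,0,-40,0,0, 0,0,0,0,0, 0,0,0,0,0]'
python3 -c "
from workcell import r
print(r.close_job())"
```

```text
time: 29.25
position: [638.6, -118.9, 173.5]
ee_rot: [-3.141, 0.001, -3.141]
ft_force: [-0.4, -0.2, 0.3]
gripper_width: -0.0
gripper_force: 0.0
the job is handed in; nothing more can be done
None
```

I handed the job in at 29 s and got no verdict back: the shells are in the tray, the scraper stands on its mat, and the dial measured 1.35–1.40 rad against the marker's 1.40, within the 0.125 rad allowed.

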